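# Put up the menu board on the buffet table

## Task

Set the empty wooden easel squarely on top of the low wooden riser, its base wholly on the riser and its brass-lipped ledge facing the rolled cake. Then take the dark menu board out of the rack and stand it, sideways centred, on the easel's ledge behind the lip, leaning back against the spine. Set both down without dropping them, and leave the white board and everything else on the table where it is.

Things in the scene. Friction and masses are not known exactly. Their poses are not given: they have to be found in the camera images.
- easel: Loose pale-wood easel, 350 g, 110 high; origin under its centre, z up, +x to its front. Base 92 (x) by 100 (y) by 10. Spine 24 wide at y=0: sloped bar, front face from x=24, z=24 back at 20 degrees from vertical to x=-7, z=110; upright strut behind it, x=-22 to -8. Grasp the top of the spine, closing along y.
- easel_grip (a point): Point on the easel's spine to grasp, easel frame (-12, 0, 92); fingers close along the easel's y on 24 mm.
- easel_ledge (a point): On the ledge at the easel's front, easel frame (32, 0, 24). Ledge top z=24, x=16 to 40, 94 wide (y); in front of it a brass lip, x=40 to 46, up to z=34. A board goes between lip and spine.
- riser: Fixed wooden riser (small bench) standing on the table, top 110 (x) by 170 (y), 70 high; origin at the centre of its underside, z up; its +x side faces the rolled cake, which stands in front of it away from the robot.
- rack: Fixed grey rack with two upright slots, base 160 (x) by 120 (y) by 12; origin at the centre of its underside. Slots run along y at x=-45 and x=+45, each 13 wide, its floor at z=12, its steel walls up to z=47.
- slate: Loose dark (near-black) menu board, 10 thick (x), 100 wide (y), 130 tall (z), 280 g, both faces alike; origin at the centre of its lower edge. Stands upright in one of the rack's two slots, either one.
- slate_top (a point): Centre of the dark board's upper edge, board frame (0, 0, 130).
- whiteboard: Loose white board of the same size, in the other slot; it stays there. Origin at the centre of its lower edge.
- cake_dish: White oblong dish 85 (x) by 190 (y) with a brown rolled cake on it, 65 high, beyond the riser; origin at the centre of its underside. Leave alone.
- tumbler: Loose glass tumbler, 68 across, 85 high, origin under its centre. Leave alone.
- dip_cup: Loose yellow cup, 72 across, 55 high, origin under its centre. Leave alone.
- goblet: Loose stemmed glass, 68 across, 165 high, origin under its centre. Leave alone.
- candle: Loose unlit candle in a brass holder 90 across, 190 high in all, origin under its centre. Leave alone.
There are look-alikes about, which are no part of the job. There is more than one size of the slate; the job needs the middle-sized. What is shaped like the easel but turquoise is not meant.

How it is judged:
On the way:
1. the easel stands wholly and squarely on the riser, ledge towards the cake, let go, with the dark board not yet on it (x of easel in the frame of riser between -0.015 and 0.015 m and y of easel in the frame of riser between -0.04 and 0.04 m and z of easel in the frame of riser between 0.066 and 0.074 m and angle between easel's own z axis and vertical below 0.06 rad and angle between the x axis of easel and the x axis of riser, either way round below 0.26 rad and x of easel_ledge in the frame of riser above 0 m and contact force between the fingers and easel below 0.1 N and linear speed of easel below 0.02 m/s and distance between slate and easel_ledge above 0.05 m), for 0.2 s.
At the end, for the whole second after the job is handed in: Easel upright on the riser (within 15 mm of centre across it, 40 mm along, 0.26 rad of square), ledge towards the cake; dark board on the ledge behind the lip (middle within 20 mm, parallel within 0.15 rad), leaning back 0.22-0.55 rad; both at rest; white board and dish within 30 mm of their start (x of easel in the frame of riser between -0.015 and 0.015 m and y of easel in the frame of riser between -0.04 and 0.04 m and z of easel in the frame of riser between 0.066 and 0.074 m and angle between easel's own z axis and vertical below 0.06 rad and angle between the x axis of easel and the x axis of riser, either way round below 0.26 rad and x of easel_ledge in the frame of riser above 0 m and x of slate in the frame of easel between 0.023 and 0.041 m and y of slate in the frame of easel between -0.02 and 0.02 m and z of slate in the frame of easel between 0.02 and 0.031 m and angle between slate's own z axis and vertical between 0.22 and 0.55 rad and x of slate_top in the frame of easel below 0.006 m and angle between the y axis of slate and the y axis of easel, either way round below 0.15 rad and linear speed of each of easel, slate below 0.02 m/s and distance of each of whiteboard, cake_dish from where it was at the start of the episode below 0.03 m); the robot touches nothing.
It fails at once if the white board is pushed away or knocked over (40 mm) (distance of whiteboard from where it was at the start of the episode above 0.04 m or angle between whiteboard's own z axis and vertical above 0.5 rad).
It fails at once if the cake dish is pushed away (40 mm) (distance of cake_dish from where it was at the start of the episode above 0.04 m or angle between cake_dish's own z axis and vertical above 0.5 rad).
It fails at once if the tumbler, yellow cup, goblet or candle is pushed away (40 mm) or knocked over (distance of any of tumbler, dip_cup, goblet, candle from where it was at the start of the episode above 0.04 m or angle between any of tumbler, dip_cup, goblet, candle's own z axis and vertical above 0.5 rad).
It fails at once if the easel is dropped or thrown (moves faster than 0.6 m/s out of the fingers) (linear speed of easel above 0.6 m/s and contact force between the fingers and easel below 0.1 N).
It fails at once if the dark board is dropped or thrown (moves faster than 0.6 m/s out of the fingers) (linear speed of slate above 0.6 m/s and contact force between the fingers and slate below 0.1 N).
It also fails if it takes over 69 s, if anything falls off the work surface, if the arm or the gripper's body presses on something with over 40 N, if the wrist force passes 120 N, or if a joint passes its speed limit or range.

## Robot

A 6-joint arm with a two-finger parallel gripper is mounted at the origin on the work surface. World frame = base frame: x ahead of the robot, y to its left, z up, the work surface at z = 0. Lengths are in m, angles in rad, forces in N, time in s.
With the tool pointing down it reaches from about 0.3 to 0.875 m from the base axis. Payload 4.2 kg.
Tool frame: the origin (TCP) lies at the very end of the fingers, on their centre line; the grasp point (between the pads) lies 19 mm behind it (grip_point_offset is the distance from the TCP to the grasp point, in m); z points along the fingers, y is the line along which they close (so a half turn about z gives the same grasp; the last joint's range is limited). The gripper opens to 85 mm and grips with 20 to 120 N. Pads are 22 mm wide; open, the fingers measure 114 mm over their backs; the gripper's body (76 mm by 85 mm) begins 54 mm behind the grasp point. The pads swing forward as they close: fully open they stand 13 mm farther back than shut.
Start: joints at [1.261, 0.32, 1.565, -0, 1.257, -0.02], TCP at [0.164, 0.551, 0.231] pointing down, gripper open.
Joint ranges: [-3.11, 3.11], [-0.84, 2.01], [0.21, 2.61], [-1.34, 4.49], [0.05, 2.63], [-2.56, 2.56]. Speed limits (rad/s): [2.57, 2.57, 3.14, 3.14, 3.14, 3.14].

## Interface

Orientations are given as [roll, pitch, yaw] about the fixed x, y, z axes, in that order (R = Rz(yaw) Ry(pitch) Rx(roll)).
In Python, from workcell import * gives the robot as it stands.
- The arm moves only by the shell command python3 -m creep 'ROWS' [FORCE]. ROWS is JSON, a list of rows, each a list of 3 entries, a list of its own where there are three numbers: the shift along the world's x, y, z in cm, then the turn, a rotation vector about the world's x, y, z in rad, then the finger opening in cm, from 0 to 8.54. In form: [[[dx, dy, dz], [ax, ay, az], gripper], ...]. A call has 1 to 12 rows; each row is the pose to reach, as a shift and turn from the pose commanded when the call began; what a row does not reach only later rows make up. A row lasts 1/10 s, in which the tool goes at most 50 mm and 8.59 degrees, less where a joint would pass 70% of its speed; a pose out of reach is approached as far as the arm can. A call with a gripper value outside its range is refused whole. The fingers move at their own pace and stop on an object; FORCE is the grip in N (left out, the last holds). Time passes only in rows, so rows that repeat a pose let the fingers close. It gives the time, the measured TCP pose, the force, the opening and the grip force at its end, in the units of the state.
- get_state(): the state, without advancing time (a new reading comes with each control period).
- get_image(name): name is "side" or "top" or "wrist"; returns a dict with "img" (400x640x3 uint8, red, green, blue), "fx", "fy", "cx", "cy" (pixels), "pose" (4x4, takes a point from camera to world coordinates); the wrist camera has in their place "mount" (4x4, takes a point from camera to tool coordinates, whose origin is the TCP and whose axes are the flange's). Camera axes: x right, y down, z forward; pixel columns grow to the right and rows downward; lengths in m; the calibration is good to about 2 mm. A picture is of the moment at which its call begins: read the wrist's pose just before it. There is no depth.
- finish_job(): hands the job in; it is judged then, once.
The state is a dict: "time_s": time; "joint_positions": joint angles; "qd": joint speeds; "joint_torque": joint torques, N m; "ee_pos": TCP position; "eef_rot": TCP orientation; "wrist_force": force on the tool from outside, world axes, zero at the start; "moment": the same for the moment, N m; "grip_width": finger opening in m; "grip_force": force on a finger pad.
Only numpy, scipy, OpenCV 4.12 (cv2) and the standard library are available. Lean on these libraries where they do the work, as an engineer would, in place of code of your own. Each camera call takes 0.05 s, during which the arm holds its last target. There are 200 camera calls.

## Working session

There is one attempt and no reset: what is moved stays moved. The work goes in short steps, Python scripts to look and compute and a shell command to move; the robot and the scene stay as the last step left them, time stands still between calls to the robot, and variables do not carry over. Pictures are saved under pics/ and viewed, at most 10 in all, crops included, and the job is handed in when it is done.

```bash
ls; mkdir -p pics
python3 - <<'E'
from workcell import *
import cv2,numpy as np
print(get_state())
for n in ("top","side"):
    d=get_image(n); cv2.imwrite(f"pics/{n}0.png",d["img"][:,:,::-1]); print(n,d["fx"],d["fy"],d["cx"],d["cy"],np.round(d["pose"],4).tolist())
d=get_image("wrist");print(np.round(d["mount"],4).tolist(),d["fx"],d["cx"],d["cy"])
E
```

```text
pics
{'time_s': 0.0, 'joint_positions': array([ 1.26101148e+00,  3.20273291e-01,  1.56568694e+00, -4.59877284e-06,
        1.25742902e+00, -1.99929809e-02]), 'qd': array([0.00178282, 0.00096026, 0.00114159, 0.00017402, 0.00065102,
       0.0018423 ]), 'joint_torque': array([-2.25213662e-03, -4.15520883e+01, -2.34156829e+01, -2.99107969e-04,
        8.44745751e-03,  2.37928742e-05]), 'ee_pos': array([0.16415421, 0.55055563, 0.2304899 ]), 'eef_rot': array([-3.13979633e+00, -3.15455419e-05,  2.85180218e+00]), 'wrist_force': array([-0.18577409,  0.12829242, -0.12850431]), 'moment': array([ 0.00904311, -0.03088225,  0.01522679]), 'grip_force': 0.0, 'grip_width': 0.08525002593875931}
top 381.6960945961358 381.6960945961358 317.9137376497472 201.4504754449023 [[0.0123, -0.9944, 0.1047, 0.3595], [-0.9995, -0.0153, -0.0284, 0.0368], [0.0299, -0.1043, -0.9941, 1.2207], [0.0, 0.0, 0.0, 1.0]]
side 392.8291831221654 392.8291831221654 321.2774009662526 206.72640546040972 [[-0.9962, -0.0565, 0.0659, 0.4053], [-0.0851, 0.7862, -0.6121, 0.7146], [-0.0173, -0.6154, -0.788, 0.9724], [0.0, 0.0, 0.0, 1.0]]
[[-0.0005, -0.9653, -0.2611, 0.0664], [1.0, -0.0002, -0.001, -0.0007], [0.0009, -0.2611, 0.9653, -0.1418], [0.0, 0.0, 0.0, 1.0]] 312.56439732379624 322.2041819935852 203.4528428368698
```

View pics/top0.png

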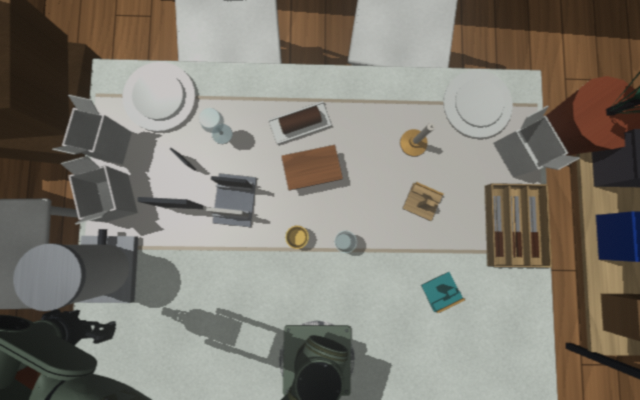

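View pics/side0.png

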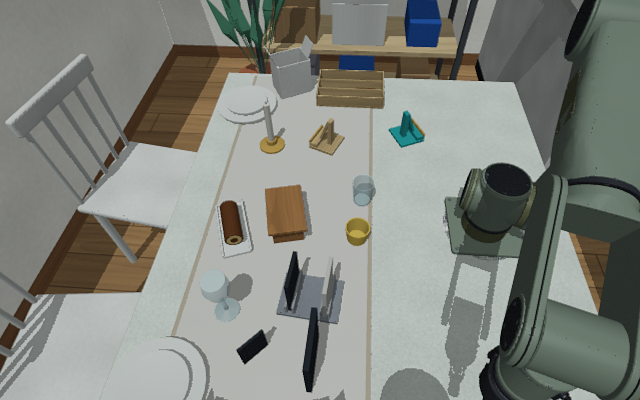

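Top view: the easel is at (424,200), the riser at (312,168), and the rack at (235,200) with the dark board in its far slot (235,183) and the white board nearer. Turquoise look-alike is at (442,292), larger dark board at (170,203), smaller one at (183,158). Side view agrees.

```bash
cat > h.py <<'E'
from workcell import *
import cv2,numpy as np
from scipy.spatial.transform import Rotation as R
from scipy.optimize import least_squares
def tool():
    s=get_state(); T=np.eye(4); T[:3,:3]=R.from_euler('xyz',s["eef_rot"]).as_matrix(); T[:3,3]=s["ee_pos"]; return T
def shot(n,save=None):
    T=tool() if n=="wrist" else None
    d=get_image(n); d["P"]=T@d["mount"] if n=="wrist" else np.array(d["pose"])
    if save: cv2.imwrite(f"pics/{save}.png",d["img"][:,:,::-1]); np.savez(f"pics/{save}.npz",**{k:d[k] for k in("fx","fy","cx","cy","P")})
    return d
def load(s): return dict(np.load(f"pics/{s}.npz"))
def proj(d,X):
    X=np.atleast_2d(X); c=(X-d["P"][:3,3])@d["P"][:3,:3]
    return np.c_[d["fx"]*c[:,0]/c[:,2]+d["cx"],d["fy"]*c[:,1]/c[:,2]+d["cy"]]
def ray(d,p):
    return d["P"][:3,3],d["P"][:3,:3]@np.array([(p[0]-d["cx"])/d["fx"],(p[1]-d["cy"])/d["fy"],1])
def onz(d,p,z):
    o,v=ray(d,p); return o+v*(z-o[2])/v[2]
def tri(*dp):  # (d,p) pairs -> point, residual px
    A=[];b=[]
    for d,p in dp:
        o,v=ray(d,p); v=v/np.linalg.norm(v); M=np.eye(3)-np.outer(v,v); A.append(M); b.append(M@o)
    X=np.linalg.lstsq(np.vstack(A),np.hstack(b),rcond=None)[0]
    return X,max(np.linalg.norm(proj(d,X)[0]-p) for d,p in dp)
def fit(obs,x0,fixz=None):
    """obs: (d,local pt,px). pose x,y,z,yaw"""
    def w(q,l): return R.from_euler('z',q[3]).apply(l)+q[:3]
    f=lambda q:np.concatenate([proj(d,w(q,np.array(l,float)))[0]-p for d,l,p in obs])
    r=least_squares(f,x0,loss='soft_l1'); return r.x,np.abs(r.fun).reshape(-1,2).round(1)
E
python3 - <<'E'
from h import *
t=shot("top","t");s=shot("side","s")
for n,p,q,z in(("easel",(424,202),(326,140),.01),("riser",(312,168),(286,208),.07),("rack",(235,200),(312,298),.012)):
    print(n,onz(t,p,z).round(3),onz(s,q,z).round(3))
for n,p,z in(("tumbler",(346,242),.05),("cup",(297,237),.05),("goblet",(210,120),.16),("candle",(428,128),.19),("slate",(235,183),.142),("white",(228,208),.142)): print(n,onz(t,p,z).round(3))
A=cv2.resize(t["img"][80:270,130:350],None,fx=2.5,fy=2.5,interpolation=3)
B=cv2.resize(t["img"][170:235,390:455],None,fx=3.5,fy=3.5,interpolation=3)
C=cv2.resize(s["img"][105:165,295:360],None,fx=3.5,fy=3.5,interpolation=3)
im=np.zeros((475,550+230,3),np.uint8); im[:A.shape[0],:550]=A; im[:B.shape[0],550:550+B.shape[1]]=B; im[240:240+C.shape[0],550:550+C.shape[1]]=C
cv2.imwrite("pics/crop1.png",im[:,:,::-1])
E
```

```text
easel [ 0.491 -0.339  0.01 ] [ 0.495 -0.336  0.01 ]
riser [0.583 0.023 0.07 ] [0.583 0.026 0.07 ]
rack [0.487 0.265 0.012] [0.484 0.274 0.012]
tumbler [ 0.359 -0.084  0.05 ]
cup [0.373 0.066 0.05 ]
goblet [0.699 0.315 0.16 ]
candle [ 0.679 -0.298  0.19 ]
slate [0.522 0.242 0.142]
white [0.451 0.259 0.142]
```

View pics/crop1.png

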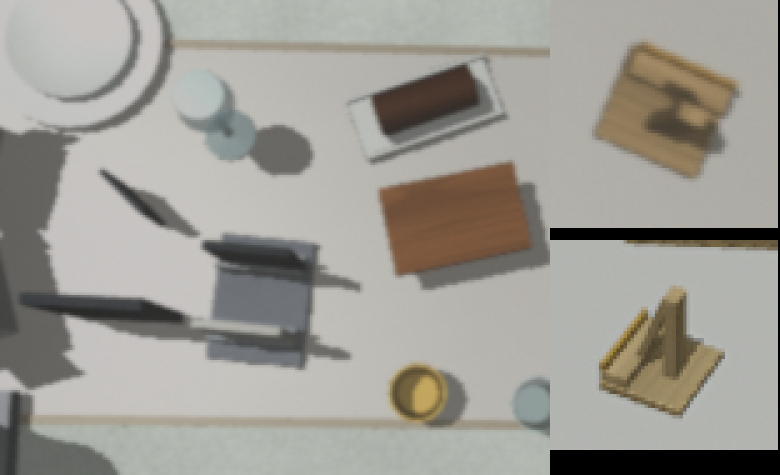

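The crop shows the easel's brass lip at upper right, so its front points along world +x and a little −y (yaw about −0.41). The riser's yaw is about +0.18 and the rack's about −0.1. Next I move the wrist camera over them.

```bash
python3 -m creep '[[[5,-5,6],[0,0,0],8.5],[[9,-12,8],[0,0,0],8.5],[[27,-35,8],[0,0,0],8.5],[[27,-35,8],[0,0,0],8.5],[[27,-35,8],[0,0,0],8.5],[[27,-35,8],[0,0,0],8.5],[[27,-35,8],[0,0,0],8.5],[[27,-35,8],[0,0,0],8.5],[[27,-35,8],[0,0,0],8.5],[[27,-35,8],[0,0,0],8.5],[[27,-35,8],[0,0,0],8.5],[[27,-35,8],[0,0,0],8.5]]'
python3 -c "
from h import *
shot('wrist','w1')"
python3 -m creep '[[[0,-20,0],[0,0,0],8.5],[[0,-20,0],[0,0,0],8.5],[[0,-20,0],[0,0,0],8.5],[[0,-20,0],[0,0,0],8.5],[[0,-20,0],[0,0,0],8.5],[[0,-20,0],[0,0,0],8.5],[[0,-20,0],[0,0,0],8.5]]'
python3 -c "
from h import *
shot('wrist','w2')
a=cv2.imread('pics/w1.png');b=cv2.imread('pics/w2.png')
cv2.imwrite('pics/w12.png',np.vstack([a[100:400],b[100:400]]))"
```

```text
time_s: 1.45
ee_pos: [0.4336, 0.2017, 0.3111]
eef_rot: [3.141, -0.001, 2.852]
wrist_force: [0.1, 0.2, -0.0]
grip_width: 0.085
grip_force: 0.0
time_s: 2.2
ee_pos: [0.4342, 0.0028, 0.3113]
eef_rot: [3.141, -0.0, 2.854]
wrist_force: [0.1, 0.2, 0.3]
grip_width: 0.0849
grip_force: 0.0
```

View pics/w12.png

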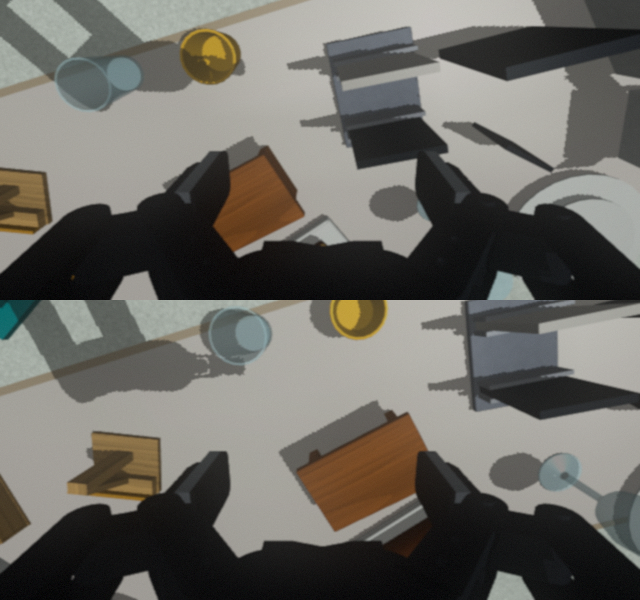

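Wrist pictures: up is towards the robot, and the fingers cover the lower half. The riser's near corners in w2 are at about (298,267) and (407,213), and the easel is at (120,250). Targets have to sit in the upper half, so I'll look at the easel with the tool a little beyond it.

```bash
python3 -m creep '[[[8.5,-36,-3],[0,0,-0.12],8.5],[[8.5,-36,-3],[0,0,-0.12],8.5],[[8.5,-36,-3],[0,0,-0.12],8.5],[[8.5,-36,-3],[0,0,-0.12],8.5],[[8.5,-36,-3],[0,0,-0.12],8.5],[[8.5,-36,-3],[0,0,-0.12],8.5],[[8.5,-36,-3],[0,0,-0.12],8.5],[[8.5,-36,-3],[0,0,-0.12],8.5],[[8.5,-36,-3],[0,0,-0.12],8.5],[[8.5,-36,-3],[0,0,-0.12],8.5],[[8.5,-36,-3],[0,0,-0.12],8.5]]'
python3 -c "
from h import *
shot('wrist','w3')"
python3 -m creep '[[[2,8,-3],[0,0,0],8.5],[[2,8,-3],[0,0,0],8.5],[[2,8,-3],[0,0,0],8.5],[[2,8,-3],[0,0,0],8.5]]'
python3 - <<'E'
from h import *
shot('wrist','w4')
o=[]
for n in('w3','w4'):
    d=load(n); c=proj(d,[.491,-.339,.04])[0]; print(n,c)
    x,y=(c-[100,90]).astype(int); x=max(x,0);y=max(y,0); print(x,y)
    o.append(cv2.resize(cv2.imread(f'pics/{n}.png')[y:y+180,x:x+200],(400,360),interpolation=3))
cv2.imwrite('pics/w34.png',np.hstack(o))
t,s,w1,w2=[load(n) for n in('t','s','w1','w2')]
a,b,z=.055,.085,.07
q,r=fit([(t,(a,b,z),(282,155.2)),(t,(a,-b,z),(336,145.2)),(t,(-a,-b,z),(342,178)),(t,(-a,b,z),(289.2,189.6)),
 (s,(-a,-b,z),(303,186)),(s,(-a,b,z),(306,235)),(s,(a,b,z),(272,235)),(s,(a,-b,z),(266,188)),
 (w2,(-a,-b,z),(298,267)),(w2,(-a,b,z),(407,213)),(w2,(a,-b,z),(335,330)),(w1,(-a,b,z),(267,247))],[.58,.02,0,.18])
print(q.round(4),r.tolist())
E
```

```text
time_s: 3.35
ee_pos: [0.5199, -0.3568, 0.2816]
eef_rot: [3.141, -0.0, 2.734]
wrist_force: [0.7, -0.1, -0.2]
grip_width: 0.0849
grip_force: 0.0
time_s: 3.8
ee_pos: [0.5395, -0.2774, 0.252]
eef_rot: [-3.141, 0.001, 2.735]
wrist_force: [0.1, -0.9, -0.1]
grip_width: 0.0852
grip_force: 0.0
w3 [327.0785945  146.88188213]
227 56
w4 [256.37258367 161.03056592]
156 71
[ 0.5877  0.0242 -0.0126  0.2077] [[0.7, 0.1], [1.0, 0.1], [0.1, 1.5], [1.3, 0.3], [2.2, 0.5], [0.3, 3.3], [4.8, 1.1], [0.9, 2.2], [1.7, 0.8], [1.2, 0.9], [1.7, 2.1], [0.8, 5.3]]
```

View pics/w34.png

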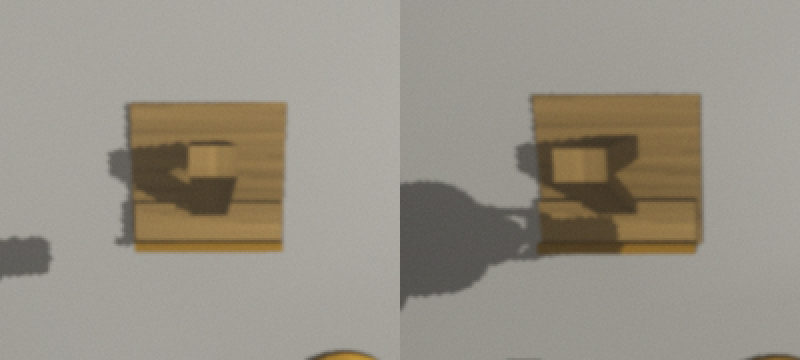

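Easel in w3: rear base corners at (291.5,107.5) and (370.5,107.5), lip front at (294.5,181.5) and (368,181.5), spine top from (321.5,127.5) to (345,144.5). w4 shows the same points shifted. Now I fit the pose.

Run:
```python
from h import *
w3,w4=load('w3'),load('w4')
o=[]
for d,p in((w3,[(291.5,107.5),(370.5,107.5),(294.5,181.5),(368,181.5),(321.5,127.5),(345,127.5),(321.5,144.5),(345,144.5)]),(w4,[(221.5,118.5),(306,118.5),(225,198),(304,198),(232,145),(259.5,145),(232,162),(259.5,162)])):
    L=[(-.046,-.05,.01),(-.046,.05,.01),(.046,-.047,.034),(.046,.047,.034),(-.022,-.012,.11),(-.022,.012,.11),(-.007,-.012,.11),(-.007,.012,.11)]
    o+=[(d,l,q) for l,q in zip(L,p)]
q,r=fit(o,[.49,-.34,0,-.41]); print(q.round(4),r.tolist())
g=R.from_euler('z',q[3]).apply([-.012,0,.092])+q[:3]
print("grip",g.round(4)); 
for p,p2 in(((333.2,136),(245.7,153.5)),): print("spine top tri",tri((w3,p),(w4,p2)))
T=tool();print(T[:3,3],"delta cm",((g-[0,0,.019]-T[:3,3])*100).round(2),"dyaw",q[3]+np.pi-get_state()["eef_rot"][2])
# auto corners of riser in all views
for n,ps in(('w1',[(267,247)]),('w2',[(298,267),(407,213),(335,330)]),('t',[(282,155.2),(336,145.2),(342,178),(289.2,189.6)]),('s',[(303,186),(306,235),(272,235),(266,188)])):
    im=cv2.imread(f'pics/{n}.png')
    g=cv2.cvtColor(im,cv2.COLOR_BGR2LAB)[:,:,2]
    c=cv2.cornerSubPix(g,np.array(ps,np.float32).reshape(-1,1,2),(5,5),(-1,-1),(3,50,.01)).reshape(-1,2); print(n,c.round(1).tolist())
```

```text
[ 0.4919 -0.3337 -0.0018 -0.4047] [[0.0, 0.3], [0.2, 0.6], [0.3, 0.6], [0.0, 0.4], [0.3, 1.5], [0.7, 1.4], [0.2, 0.0], [0.4, 0.1], [0.5, 0.6], [0.0, 0.8], [0.1, 0.2], [0.3, 0.4], [0.1, 0.2], [1.0, 0.1], [1.2, 0.2], [0.1, 0.2]]
grip [ 0.4809 -0.329   0.0902]
spine top tri (array([ 0.47823741, -0.32798561,  0.10807773]), np.float64(0.38733656518886717))
[ 0.53954284 -0.27850466  0.25235019] delta cm [ -5.86  -5.05 -18.12] dyaw 0.0035744668073234287
w1 [[266.8999938964844, 245.1999969482422]]
w2 [[295.8999938964844, 271.5], [407.79998779296875, 213.39999389648438], [334.79998779296875, 330.8999938964844]]
t [[281.20001220703125, 155.3000030517578], [334.20001220703125, 144.5], [342.0, 178.1999969482422], [288.5, 189.39999389648438]]
s [[299.6000061035156, 184.60000610351562], [305.79998779296875, 230.6999969482422], [268.20001220703125, 235.0], [264.3999938964844, 188.60000610351562]]
```

Easel pose is consistent: about (0.492, −0.334, 0), yaw −0.405, residuals near 1 px, and the spine top triangulates to z=0.108 against 0.110. Grasping.

```bash
python3 -m creep '[[[-3,-2.5,-3],[0,0,0],8.5],[[-5.9,-5.1,-6],[0,0,0],8.5],[[-5.9,-5.1,-9],[0,0,0],8.5],[[-5.9,-5.1,-12],[0,0,0],8.5],[[-5.9,-5.1,-15],[0,0,0],8.5],[[-5.9,-5.1,-17],[0,0,0],8.5],[[-5.9,-5.1,-18],[0,0,0],8.5],[[-5.9,-5.1,-18],[0,0,0],8.5],[[-5.9,-5.1,-18],[0,0,0],8.5]]'
python3 -m creep '[[[0,0,0],[0,0,0],0],[[0,0,0],[0,0,0],0],[[0,0,0],[0,0,0],0],[[0,0,0],[0,0,0],0],[[0,0,0],[0,0,0],0],[[0,0,0],[0,0,0],0],[[0,0,0],[0,0,0],0],[[0,0,0],[0,0,0],0]]' 50
python3 -m creep '[[[0,0,1],[0,0,0],0],[[0,0,2],[0,0,0],0],[[0,0,4],[0,0,0],0],[[0,0,7],[0,0,0],0],[[0,0,10],[0,0,0],0],[[0,0,12],[0,0,0],0],[[0,0,12],[0,0,0],0]]'
python3 -c "
from h import *
shot('wrist','w5')
"
```

```text
time_s: 4.75
ee_pos: [0.481, -0.3309, 0.0725]
eef_rot: [-3.141, 0.002, 2.731]
wrist_force: [-0.1, -0.5, 0.2]
grip_width: 0.0849
grip_force: 0.0
time_s: 5.55
ee_pos: [0.4804, -0.3297, 0.0715]
eef_rot: [3.141, 0.0, 2.732]
wrist_force: [-0.3, 2.5, 2.4]
grip_width: 0.0235
grip_force: 54.3
time_s: 6.25
ee_pos: [0.4818, -0.3313, 0.1951]
eef_rot: [-3.14, 0.008, 2.732]
wrist_force: [0.2, -0.8, -3.1]
grip_width: 0.0234
grip_force: 53.7
```

Run:
```python
from h import *
t,s,w1,w2=[load(n) for n in('t','s','w1','w2')]
a,b,z=.055,.085,.07
T=[(t,(a,b,z),(281.2,155.3)),(t,(a,-b,z),(335.2,144.9)),(t,(-a,-b,z),(342,178.2)),(t,(-a,b,z),(288.5,189.4))]
S=[(s,(-a,-b,z),(303,185.5)),(s,(-a,b,z),(305.8,233)),(s,(a,b,z),(270,235)),(s,(a,-b,z),(264.4,188.6))]
W=[(w2,(-a,-b,z),(297,268.5)),(w2,(-a,b,z),(407.8,213.4)),(w2,(a,-b,z),(334.8,330.9)),(w1,(-a,b,z),(266.9,245.2))]
for o in(T,S,W,T+S+W):
    q,r=fit(o,[.58,.02,0,.18]); print(q.round(4),r.tolist())
# which pts the predicted model would have, for zoomed check
im=[]
for n,c in(('s',(285,210)),('w2',(360,270)),('w1',(285,270)),('t',(312,167))):
    x,y=int(c[0]-50),int(c[1]-37); k=cv2.resize(cv2.imread(f'pics/{n}.png')[y:y+74,x:x+100],(400,296),interpolation=3); im.append(k); print(n,x,y)
cv2.imwrite('pics/r.png',np.vstack([np.hstack(im[:2]),np.hstack(im[2:])]))
```

```text
[ 0.5908  0.0237 -0.0199  0.2187] [[0.3, 0.1], [0.4, 0.3], [0.2, 0.4], [0.0, 0.1]]
[0.5824 0.0366 0.0075 0.1823] [[0.6, 0.1], [0.8, 1.1], [3.4, 0.6], [1.6, 0.1]]
[ 0.5895  0.0248 -0.0139  0.2184] [[0.2, 0.6], [0.2, 0.8], [0.1, 2.4], [0.3, 7.4]]
[ 0.5882  0.0247 -0.0103  0.2141] [[0.2, 0.1], [0.4, 0.1], [0.1, 0.8], [0.6, 0.4], [2.6, 0.6], [0.4, 1.7], [2.9, 0.8], [0.3, 1.4], [0.4, 0.7], [0.9, 0.8], [0.6, 1.6], [0.9, 7.8]]
s 235 173
w2 310 233
w1 235 233
t 262 130
```

View pics/r.png

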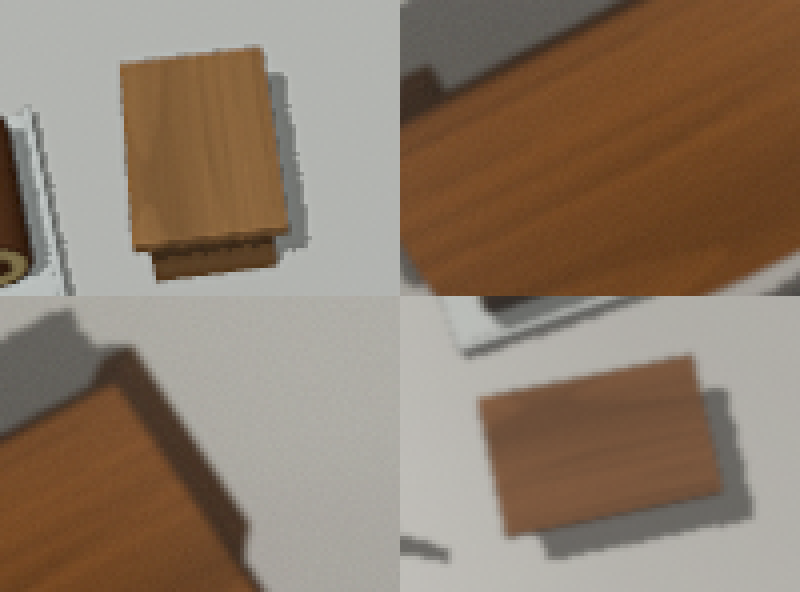

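The zoom gives the riser's top corners. In the side view: (265,188.5), (300.8,184.8), (306.8,231.3) and (268.3,234.3). In w1 the near +y top corner is really at (265,256), because the dark strip is the side face. In w2 the left corner is at (296,271). Refitting.

Run:
```python
from h import *
t,s,w1,w2=[load(n) for n in('t','s','w1','w2')]
a,b,z=.055,.085,.07
T=[(t,(a,b,z),(281.8,155.3)),(t,(a,-b,z),(335.2,144.8)),(t,(-a,-b,z),(342,178.4)),(t,(-a,b,z),(288.4,189.6))]
S=[(s,(-a,-b,z),(300.75,184.75)),(s,(-a,b,z),(306.5,231.2)),(s,(a,b,z),(268.2,234.3)),(s,(a,-b,z),(264.7,188.6))]
W=[(w2,(-a,-b,z),(295.9,271.1)),(w2,(-a,b,z),(407.8,213.4)),(w2,(a,-b,z),(334.8,330.9)),(w1,(-a,b,z),(265,256))]
for o in(T,S,W,T+S+W):
    q,r=fit(o,[.58,.02,0,.18]); print(q.round(4),r.tolist())
P=[tri((x[0],x[2]),(y[0],y[2]),*( [(v[0],v[2])] if v else [])) for x,y,v in((T[0],S[2],None),(T[1],S[3],W[2]),(T[2],S[0],W[0]),(T[3],S[1],W[1]))]
for X,e in P: print(X.round(4),round(e,2))
print(proj(w1,[-a,b,z]@R.from_euler('z',q[3]).as_matrix().T+q[:3]))
```

```text
[ 0.5909  0.0233 -0.0216  0.2166] [[0.1, 0.1], [0.3, 0.0], [0.2, 0.3], [0.2, 0.2]]
[ 0.5866  0.0242 -0.0052  0.2147] [[0.1, 0.1], [0.3, 1.1], [0.7, 0.4], [0.3, 0.2]]
[ 0.5897  0.0237 -0.0091  0.2221] [[0.3, 0.3], [0.1, 0.5], [0.5, 0.2], [0.0, 1.7]]
[ 0.5882  0.0237 -0.0066  0.2185] [[0.6, 0.3], [0.1, 0.4], [0.5, 0.3], [0.2, 0.1], [0.5, 0.3], [0.2, 1.0], [1.1, 0.6], [0.3, 0.4], [0.2, 0.1], [0.6, 0.1], [0.9, 0.3], [0.4, 1.8]]
[0.6216 0.1167 0.0639] 0.32
[ 0.6587 -0.0467  0.0658] 0.79
[ 0.552  -0.0697  0.0665] 0.45
[0.5167 0.0948 0.0589] 0.5
[[264.56010208 254.2107362 ]]
```

Riser: about (0.587, 0.024), yaw 0.217, top at z≈0.065 against the stated 0.07, with residuals around 1 px. Carrying the easel over.

```bash
python3 -m creep '[[[0.5,2,1.5],[0,0,0.05],0],[[1.5,5,3],[0,0,0.12],0],[[2.3,8.5,3],[0,0,0.2],0],[[3.2,12,3],[0,0,0.28],0],[[4.1,15.5,3],[0,0,0.36],0],[[5,19,3],[0,0,0.44],0],[[6,22.5,3],[0,0,0.5],0],[[7,26,3],[0,0,0.56],0],[[7.8,29.5,3],[0,0,0.6],0],[[8.6,32.5,3],[0,0,0.627],0],[[9.1,34.5,3],[0,0,0.627],0],[[9.3,35.2,3],[0,0,0.627],0]]'
python3 -m creep '[[[0,0,0],[0,0,0],0],[[0,0,0],[0,0,0],0],[[0,0,0],[0,0,0],0]]'
```

```text
time_s: 7.5
ee_pos: [0.5727, 0.0239, 0.2193]
eef_rot: [3.14, -0.003, -2.922]
wrist_force: [0.9, -0.4, -2.5]
grip_width: 0.0232
grip_force: 53.5
time_s: 7.8
ee_pos: [0.5729, 0.0208, 0.221]
eef_rot: [-3.141, -0.001, -2.926]
wrist_force: [0.1, 0.7, -3.0]
grip_width: 0.0236
grip_force: 53.6
```

```bash
python3 -m creep '[[[0.2,0,-1],[0,0,0],0],[[0.2,0,-2.5],[0,0,0],0],[[0.2,0,-4],[0,0,0],0],[[0.2,0,-5.5],[0,0,0],0],[[0.2,0,-6.5],[0,0,0],0],[[0.2,0,-7.1],[0,0,0],0],[[0.2,0,-7.3],[0,0,0],0],[[0.2,0,-7.5],[0,0,0],0],[[0.2,0,-7.6],[0,0,0],0],[[0.2,0,-7.6],[0,0,0],0],[[0.2,0,-7.6],[0,0,0],0]]'
python3 -m creep '[[[0,0,-0.1],[0,0,0],0],[[0,0,-0.2],[0,0,0],0],[[0,0,-0.2],[0,0,0],0],[[0,0,-0.3],[0,0,0],0],[[0,0,-0.3],[0,0,0],0]]'
```

```text
time_s: 8.9
ee_pos: [0.5755, 0.0221, 0.1457]
eef_rot: [-3.142, 0.001, -2.924]
wrist_force: [-0.4, 0.2, -3.3]
grip_width: 0.0235
grip_force: 53.6
time_s: 9.4
ee_pos: [0.5752, 0.022, 0.1421]
eef_rot: [3.141, -0.0, -2.924]
wrist_force: [-0.4, -0.0, -3.7]
grip_width: 0.0235
grip_force: 53.6
```

```bash
python3 -m creep '[[[0,0,-0.1],[0,0,0],0],[[0,0,-0.1],[0,0,0],0],[[0,0,-0.1],[0,0,0],0]]'
python3 -m creep '[[[0,0,-0.1],[0,0,0],0],[[0,0,-0.1],[0,0,0],0],[[0,0,-0.1],[0,0,0],0]]'
```

```text
time_s: 9.7
ee_pos: [0.5754, 0.0221, 0.1416]
eef_rot: [3.142, 0.0, -2.924]
wrist_force: [-1.4, 1.2, -0.3]
grip_width: 0.0235
grip_force: 53.7
time_s: 10.0
ee_pos: [0.5753, 0.0222, 0.1415]
eef_rot: [3.142, 0.001, -2.924]
wrist_force: [-3.1, 1.7, 5.0]
grip_width: 0.0229
grip_force: 54.5
```

Contact at z=0.1415 as predicted. Releasing, rising, and moving to look at the rack.

```bash
python3 -m creep '[[[0,0,0.1],[0,0,0],3],[[0,0,0.1],[0,0,0],5],[[0,0,0.1],[0,0,0],8.5],[[0,0,0.1],[0,0,0],8.5],[[0,0,0.1],[0,0,0],8.5],[[0,0,0.1],[0,0,0],8.5],[[0,0,0.1],[0,0,0],8.5]]'
python3 -m creep '[[[0,0,2],[0,0,0],8.5],[[0,0,4],[0,0,0],8.5],[[0,0,8],[0,0,0],8.5],[[0,0,12],[0,0,0],8.5],[[0,0,15],[0,0,0],8.5],[[0,0,18],[0,0,0],8.5],[[0,0,18],[0,0,0],8.5]]'
python3 -c "
from h import *
shot('wrist','w6');shot('side','s6')"
python3 -m creep '[[[-7.5,17,1],[0,0,-1.89],8.5],[[-7.5,17,1],[0,0,-1.89],8.5],[[-7.5,17,1],[0,0,-1.89],8.5],[[-7.5,17,1],[0,0,-1.89],8.5],[[-7.5,17,1],[0,0,-1.89],8.5],[[-7.5,17,1],[0,0,-1.89],8.5],[[-7.5,17,1],[0,0,-1.89],8.5],[[-7.5,17,1],[0,0,-1.89],8.5],[[-7.5,17,1],[0,0,-1.89],8.5],[[-7.5,17,1],[0,0,-1.89],8.5],[[-7.5,17,1],[0,0,-1.89],8.5],[[-7.5,17,1],[0,0,-1.89],8.5]]'
python3 -m creep '[[[0,0,0],[0,0,0],8.5],[[0,0,0],[0,0,0],8.5],[[0,0,0],[0,0,0],8.5]]'
python3 -c "
from h import *
shot('wrist','w7')"
python3 -m creep '[[[-3,-7,0],[0,0,0],8.5],[[-3,-7,0],[0,0,0],8.5],[[-3,-7,0],[0,0,0],8.5],[[-3,-7,0],[0,0,0],8.5]]'
python3 - <<'E'
from h import *
shot('wrist','w8')
o=[]
for n in('w7','w8'):
    d=load(n); c=proj(d,[.49,.26,.07])[0]; print(n,c)
    x,y=(c-[100,130]).astype(int); x=min(max(x,0),440);y=max(y,0); print(x,y)
    o.append(cv2.resize(cv2.imread(f'pics/{n}.png')[y:y+260,x:x+200],(400,520),interpolation=3)[:520] if y+260<=400 else cv2.resize(cv2.imread(f'pics/{n}.png')[140:400,x:x+200],(400,520)))
cv2.imwrite('pics/w78.png',np.hstack(o))
E
```

```text
time_s: 10.7
ee_pos: [0.5753, 0.022, 0.1413]
eef_rot: [3.141, -0.0, -2.924]
wrist_force: [0.0, -1.0, 0.2]
grip_width: 0.0848
grip_force: 0.0
time_s: 11.4
ee_pos: [0.5771, 0.0221, 0.3263]
eef_rot: [-3.14, 0.009, -2.924]
wrist_force: [-0.5, 0.6, 0.7]
grip_width: 0.0851
grip_force: 0.0
time_s: 12.7
ee_pos: [0.4996, 0.1918, 0.3294]
eef_rot: [-3.138, 0.001, 1.594]
wrist_force: [-0.4, -0.6, 0.2]
grip_width: 0.0849
grip_force: 0.0
time_s: 13.0
ee_pos: [0.5001, 0.192, 0.3306]
eef_rot: [-3.14, 0.0, 1.602]
wrist_force: [-0.1, 0.4, -0.5]
grip_width: 0.085
grip_force: 0.0
time_s: 13.45
ee_pos: [0.4704, 0.1219, 0.3316]
eef_rot: [3.141, -0.001, 1.6]
wrist_force: [-0.2, 1.0, 0.1]
grip_width: 0.0851
grip_force: 0.0
w7 [316.82713533 115.96538929]
216 0
w8 [342.74022098  55.65814433]
242 0
```

View pics/w78.png

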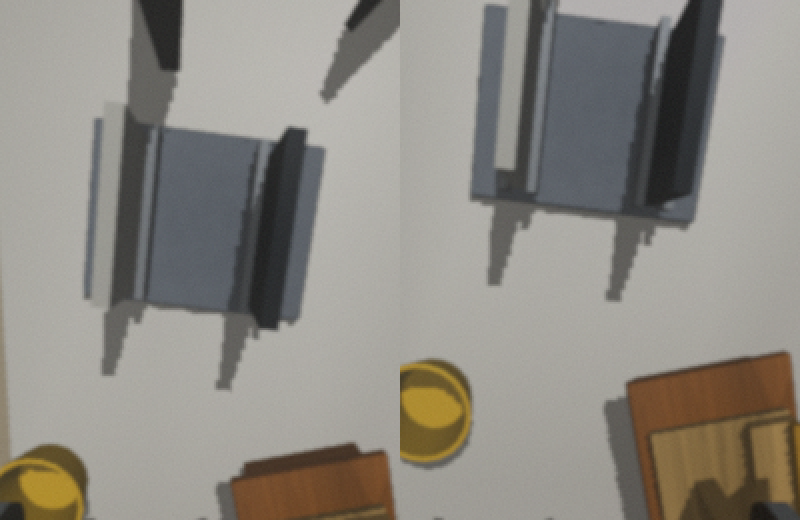

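w7 and w8: the dark board is in the +x slot. The +x edge of its top face runs from (369.5,65) to (355.5,165) in w7, with its near end at (388,95) in w8. The rack's near base corners are (258,149) and (364.5,161) in w7. In w8 the easel stands square on the riser with even margins.

Run:
```python
from h import *
t,w7,w8=load('t'),load('w7'),load('w8')
X,e=tri((w7,(355.5,165)),(w8,(388,95)));print("slate +x,-y top corner",X.round(4),round(e,2))
o=[(w7,(.005,.05,.13),(369.5,65)),(w7,(.005,-.05,.13),(355.5,165)),(w8,(.005,-.05,.13),(388,95)),(w7,(-.005,.05,.13),(359.5,64)),(w7,(-.005,-.05,.13),(346.5,164)),(w8,(-.005,-.05,.13),(378.5,96))]
q,r=fit(o,[.52,.24,.012,-.1]);print(q.round(4),r.tolist())
z=.012
o=[(w7,(-.08,-.06,z),(258,149)),(w7,(.08,-.06,z),(364.5,160)),(w7,(-.08,.06,z),(263.5,59.5)),(w7,(.08,.06,z),(378,74)),(w8,(-.08,-.06,z),(278,98)),(w8,(.08,-.06,z),(388.5,110))]
k,r=fit(o,[.49,.26,0,-.1]);print("rack",k.round(4),r.tolist())
print("slot",(R.from_euler('z',k[3]).apply([.045,0,.012])+k[:3]).round(4))
```

```text
slate +x,-y top corner [0.5328 0.2116 0.1463] 0.5
[ 0.5333  0.2606  0.0074 -0.0788] [[0.0, 0.2], [0.1, 0.2], [0.1, 2.2], [0.0, 0.4], [0.1, 0.2], [0.1, 0.1]]
rack [ 0.4878  0.2663 -0.007  -0.0822] [[0.1, 1.7], [0.8, 0.4], [0.2, 0.2], [0.1, 0.3], [0.6, 0.5], [0.0, 1.4]]
slot [0.5326 0.2626 0.005 ]
```

Slate: about (0.533, 0.261), top at z≈0.137–0.146 (stated 0.142), yaw −0.08. The rack fit agrees, with the slot at (0.533, 0.263). Approaching it with the fingers 5 cm open.

```bash
python3 -m creep '[[[2,4.5,-3],[0,0,-0.05],5],[[4,9,-6],[0,0,-0.11],5],[[6.3,14,-9],[0,0,-0.11],5],[[6.3,14,-11],[0,0,-0.11],5],[[6.3,14,-13],[0,0,-0.11],5],[[6.3,14,-13],[0,0,-0.11],5],[[6.3,14,-13],[0,0,-0.11],5],[[6.3,14,-13],[0,0,-0.11],5]]'
python3 -c "
from h import *
d=shot('wrist','w9'); L=np.array([[.005,.05,.13],[.005,-.05,.13],[-.005,-.05,.13],[-.005,.05,.13]])
print(proj(d,R.from_euler('z',-.08).apply(L)+[.533,.261,.012]).round(0).tolist())"
```

```text
time_s: 14.3
ee_pos: [0.5341, 0.2624, 0.203]
eef_rot: [3.139, -0.002, 1.49]
wrist_force: [0.5, -0.3, 0.4]
grip_width: 0.0498
grip_force: 0.0
[[329.0, 146.0], [328.0, 286.0], [315.0, 286.0], [313.0, 146.0]]
```

View pics/w9.png

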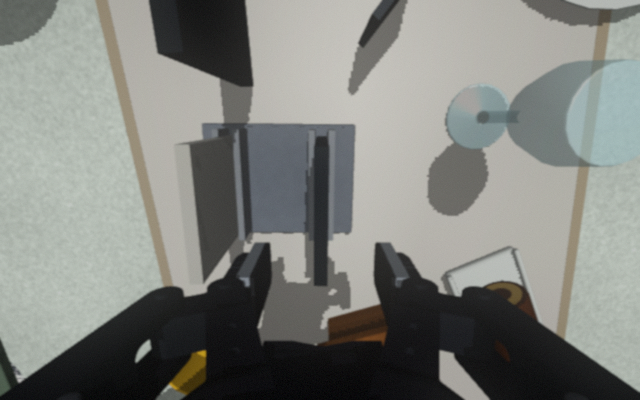

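The board's top face sits at columns 314–328 and rows 146–286, matching the prediction to 1 px and centred between the fingers. Descending and gripping.

```bash
python3 -m creep '[[[0,-0.1,-2],[0,0,0],5],[[0,-0.1,-4.5],[0,0,0],5],[[0,-0.1,-6.5],[0,0,0],5],[[0,-0.1,-8],[0,0,0],5],[[0,-0.1,-8.7],[0,0,0],5],[[0,-0.1,-8.7],[0,0,0],5],[[0,-0.1,-8.7],[0,0,0],5]]'
python3 -m creep '[[[0,0,0],[0,0,0],0],[[0,0,0],[0,0,0],0],[[0,0,0],[0,0,0],0],[[0,0,0],[0,0,0],0],[[0,0,0],[0,0,0],0],[[0,0,0],[0,0,0],0],[[0,0,0],[0,0,0],0]]' 70
python3 -m creep '[[[0,0,0.5],[0,0,0],0],[[0,0,1.5],[0,0,0],0],[[0,0,3],[0,0,0],0],[[0,0,5],[0,0,0],0],[[0,0,8],[0,0,0],0],[[0,0,11],[0,0,0],0],[[0,0,14],[0,0,0],0],[[0,0,17],[0,0,0],0],[[0,0,19],[0,0,0],0],[[0,0,19],[0,0,0],0],[[0,0,19],[0,0,0],0]]'
```

```text
time_s: 15.05
ee_pos: [0.5341, 0.2612, 0.1157]
eef_rot: [3.139, -0.001, 1.49]
wrist_force: [-0.2, 1.6, 0.1]
grip_width: 0.05
grip_force: 0.0
time_s: 15.75
ee_pos: [0.5337, 0.2612, 0.1152]
eef_rot: [3.14, -0.001, 1.49]
wrist_force: [-0.9, -0.5, 5.2]
grip_width: 0.0088
grip_force: 69.6
time_s: 16.85
ee_pos: [0.5328, 0.2608, 0.3036]
eef_rot: [-3.14, 0.001, 1.49]
wrist_force: [-0.6, 0.4, -3.6]
grip_width: 0.0085
grip_force: 68.4
```

Lifted cleanly (opening 8.5 mm, weight felt). I'll check the easel's pose in w8 against the release pose, then carry the board over and tilt it.

```bash
python3 - <<'E'
from h import *
d=load('w8'); print("easel rear +y corner seen ~(367,216); predicted",proj(d,R.from_euler('z',.2176).apply([-.046,.05,.01])+[.5871,.0248,.07]).round(1))
E
python3 -m creep '[[[0.5,-2,1],[0,0,0.03],0],[[1,-5,1],[0,0,0.07],0],[[1.7,-8,1],[0,0,0.11],0],[[2.3,-11,1],[0,0,0.15],0],[[3,-14,1],[0,0,0.19],0],[[3.6,-17,1],[0,0,0.23],0],[[4.2,-20,1],[0,0,0.26],0],[[4.7,-22.3,1],[0,0,0.29],0],[[5,-23.7,1],[0,0,0.298],0],[[5,-23.7,1],[0,0,0.298],0],[[5,-23.7,1],[0,0,0.298],0]]'
python3 -m creep '[[[0,0,0],[0.02,-0.09,0],0],[[0,0,0],[0.04,-0.18,0],0],[[0,0,0],[0.06,-0.27,0],0],[[0,0,0],[0.0777,-0.3515,0],0],[[0,0,0],[0.0777,-0.3515,0],0],[[0,0,0],[0.0777,-0.3515,0],0],[[0,0,0],[0.0777,-0.3515,0],0]]'
python3 - <<'E'
from h import *
T=tool(); E=R.from_euler('z',.2176).as_matrix(); M=E.T@T[:3,:3]; print("tool axes in easel frame\n",M.round(3))
print("delta cm",((np.array([.5825,.0238,.1924])-T[:3,3])*100).round(2))
t=shot('top','t2');s=shot('side','s2')
E
```

```text
easel rear +y corner seen ~(367,216); predicted [[367.7 217.1]]
time_s: 17.95
ee_pos: [0.5826, 0.0243, 0.3126]
eef_rot: [-3.138, -0.001, 1.787]
wrist_force: [0.9, -0.5, -2.5]
grip_width: 0.0087
grip_force: 68.5
time_s: 18.65
ee_pos: [0.584, 0.0246, 0.3144]
eef_rot: [2.782, -0.0, 1.789]
wrist_force: [-0.8, 0.4, -4.1]
grip_width: 0.0086
grip_force: 69.2
tool axes in easel frame
 [[-0.001  0.936  0.351]
 [ 1.     0.     0.   ]
 [ 0.     0.351 -0.936]]
delta cm [ -0.15  -0.08 -12.2 ]
```

The easel corner matches to about 1 px, and the tilt is 0.359 rad. Descending.

```bash
python3 -m creep '[[[-0.1,-0.1,-1.5],[0,0,0],0],[[-0.1,-0.1,-3],[0,0,0],0],[[-0.1,-0.1,-5],[0,0,0],0],[[-0.1,-0.1,-7],[0,0,0],0],[[-0.1,-0.1,-8.5],[0,0,0],0],[[-0.1,-0.1,-9.8],[0,0,0],0],[[-0.1,-0.1,-10.6],[0,0,0],0],[[-0.1,-0.1,-11.2],[0,0,0],0],[[-0.1,-0.1,-11.5],[0,0,0],0],[[-0.1,-0.1,-11.7],[0,0,0],0],[[-0.1,-0.1,-11.7],[0,0,0],0],[[-0.1,-0.1,-11.7],[0,0,0],0]]'
python3 -m creep '[[[0,0,-0.1],[0,0,0],0],[[0,0,-0.2],[0,0,0],0],[[0,0,-0.3],[0,0,0],0],[[0,0,-0.3],[0,0,0],0],[[0,0,-0.3],[0,0,0],0]]'
```

```text
time_s: 19.95
ee_pos: [0.5826, 0.023, 0.1979]
eef_rot: [2.781, 0.0, 1.788]
wrist_force: [0.1, 0.0, -4.0]
grip_width: 0.0087
grip_force: 69.2
time_s: 20.45
ee_pos: [0.5823, 0.023, 0.1943]
eef_rot: [2.782, -0.0, 1.788]
wrist_force: [-0.1, 0.1, -2.7]
grip_width: 0.0089
grip_force: 69.2
```

```bash
python3 -m creep '[[[0,0,-0.1],[0,0,0],0],[[0,0,-0.1],[0,0,0],0],[[0,0,-0.1],[0,0,0],0]]'
python3 -m creep '[[[0,0,-0.1],[0,0,0],0],[[0,0,-0.1],[0,0,0],0],[[0,0,-0.1],[0,0,0],0]]'
python3 -c "
from h import *
s=shot('side','s3');t=shot('top','t3');w=shot('wrist','w10')
c=proj(s,[.587,.025,.12])[0];c2=proj(t,[.587,.025,.12])[0];print(c,c2)
f=lambda n,c,k:cv2.resize(cv2.imread(f'pics/{n}.png')[int(c[1])-40:int(c[1])+40,int(c[0])-53:int(c[0])+53],(400,300),interpolation=3)
A=np.hstack([f('s3',c,0),f('t3',c2,0)]);B=cv2.imread('pics/w10.png')[130:330,60:580]
B=cv2.resize(B,(780,300));cv2.imwrite('pics/chk.png',np.vstack([A,cv2.copyMakeBorder(B,0,0,0,20,0)]))"
```

```text
time_s: 20.75
ee_pos: [0.5823, 0.023, 0.1933]
eef_rot: [2.782, -0.0, 1.788]
wrist_force: [0.1, -0.2, -2.9]
grip_width: 0.0091
grip_force: 69.2
time_s: 21.05
ee_pos: [0.5824, 0.023, 0.1924]
eef_rot: [2.781, 0.0, 1.788]
wrist_force: [-0.8, -0.5, -2.9]
grip_width: 0.009
grip_force: 69.2
[283.03513274 196.82933208] [311.67162465 163.49405275]
```

View pics/chk.png

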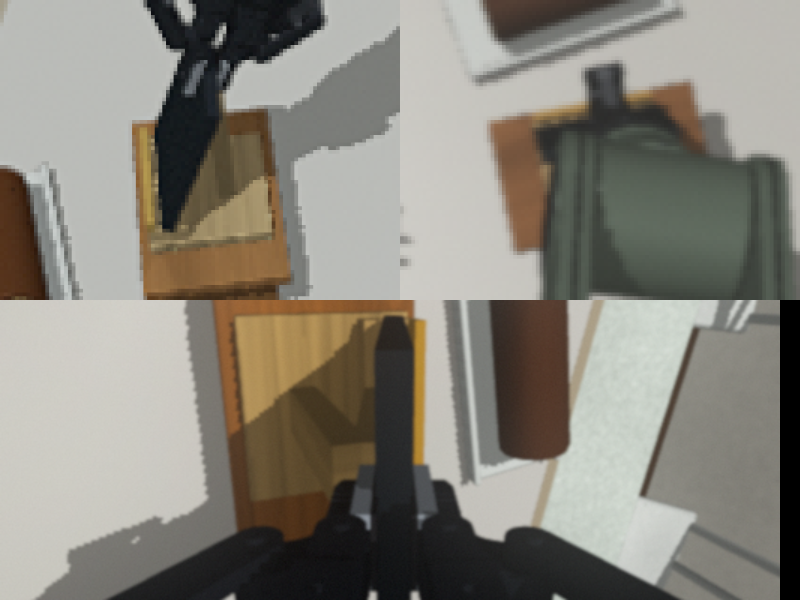

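The board hangs just behind the brass lip, leaning back and centred over the ledge, but not yet touching. Creeping down to contact.

```bash
for i in 1; do python3 -m creep '[[[0,0,-0.1],[0,0,0],0],[[0,0,-0.1],[0,0,0],0],[[0,0,-0.1],[0,0,0],0]]' | grep -E 'ee_pos|wrist|time'; done
python3 -m creep '[[[0,0,-0.1],[0,0,0],0],[[0,0,-0.1],[0,0,0],0],[[0,0,-0.1],[0,0,0],0]]' | grep -E 'ee_pos|wrist'
```

```text
time_s: 21.5
ee_pos: [0.5826, 0.023, 0.1922]
wrist_force: [-3.8, -0.4, 5.6]
ee_pos: [0.5827, 0.023, 0.1922]
wrist_force: [-6.6, -1.0, 10.5]
```

Contact at 0.1922 (predicted 0.1924). Easing off, opening, and retreating along the tool axis.

```bash
python3 -m creep '[[[0,0,0.1],[0,0,0],0.8],[[0,0,0.15],[0,0,0],1.1],[[0,0,0.15],[0,0,0],1.4],[[0,0,0.15],[0,0,0],1.7],[[0,0,0.15],[0,0,0],2],[[0,0,0.15],[0,0,0],2.4],[[0,0,0.15],[0,0,0],2.8],[[0,0,0.15],[0,0,0],2.8],[[0,0,0.15],[0,0,0],2.8],[[0,0,0.15],[0,0,0],2.8]]' 20
python3 -m creep '[[[-0.34,-0.08,0.94],[0,0,0],2.8],[[-1,-0.23,2.8],[0,0,0],2.8],[[-1.7,-0.38,4.7],[0,0,0],2.8],[[-2.8,-0.6,7.5],[0,0,0],2.8],[[-4.1,-0.9,11.2],[0,0,0],2.8],[[-5.5,-1.2,15],[0,0,0],2.8],[[-9,-1.2,18],[0,0,0],2.8],[[-13,-1.2,18],[0,0,0],2.8],[[-15,-1.2,18],[0,0,0],2.8],[[-15,-1.2,18],[0,0,0],2.8]]'
python3 - <<'E'
from h import *
s=shot('side','s4');t=shot('top','t4')
E_=R.from_euler('z',.2176); e=np.array([.5871,.0248,.07])
# pixel mask of the dark board vs model silhouette
for a in(.3,.346,.4):
  up=np.array([-np.sin(a),0,np.cos(a)]); fx=np.array([np.cos(a),0,np.sin(a)]); b=np.array([.024,0,.024])+.005*fx
  P=np.array([b+sx*fx*.005+np.array([0,y,0])+h*up for sx in(-1,1) for y in(-.05,.05) for h in(0,.13)])
  for n,d in(('s4',s),('t4',t)):
    hull=cv2.convexHull(proj(d,E_.apply(P)+e).astype(np.float32)).astype(np.int32)
    m=np.zeros((400,640),np.uint8); cv2.fillConvexPoly(m,hull,1)
    x,y,w,h=cv2.boundingRect(hull); D=((d["img"].max(2)<60)).astype(np.uint8); D2=np.zeros_like(D); D2[y-8:y+h+8,x-8:x+w+8]=D[y-8:y+h+8,x-8:x+w+8]
    k,l,st,ce=cv2.connectedComponentsWithStats(D2); i=1+st[1:,4].argmax()
    print(a,n,"model bbox",(x,y,w,h),m.sum(),"seen",st[i].tolist(),"IoU",round((m&(l==i)).sum()/(m|(l==i)).sum(),2))
E
```

```text
time_s: 22.8
ee_pos: [0.5823, 0.023, 0.1919]
eef_rot: [2.781, -0.0, 1.788]
wrist_force: [-0.5, 0.5, 0.3]
grip_width: 0.028
grip_force: 0.0
time_s: 23.8
ee_pos: [0.4299, 0.011, 0.3734]
eef_rot: [2.779, 0.001, 1.788]
wrist_force: [0.3, -0.5, -0.1]
grip_width: 0.0281
grip_force: 0.0
0.3 s4 model bbox (271, 158, 16, 60) 601 seen [271, 160, 19, 58, 592] IoU 0.75
0.3 t4 model bbox (292, 151, 40, 14) 307 seen [295, 151, 37, 15, 338] IoU 0.67
0.346 s4 model bbox (271, 158, 18, 60) 637 seen [271, 160, 19, 58, 592] IoU 0.9
0.346 t4 model bbox (293, 151, 40, 17) 396 seen [295, 151, 37, 15, 338] IoU 0.84
0.4 s4 model bbox (271, 158, 21, 60) 747 seen [271, 160, 19, 58, 592] IoU 0.78
0.4 t4 model bbox (293, 151, 40, 19) 484 seen [295, 151, 37, 15, 338] IoU 0.68
```

The seen board matches the model at 0.346 rad lean in both views (overlap 0.90 and 0.84), so it rests on the spine behind the lip. Handing in.

```bash
python3 -c "
from workcell import *
print(finish_job())"
```

```text
the job is handed in; nothing more can be done
None
```

The job is handed in after about 24 s of robot time: the easel stands square on the riser with its ledge towards the cake, and the dark board leans back about 0.35 rad on the ledge behind the lip; no verdict came back, and I did not re-measure the white board or the other items.

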